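# Load the lint filters into the airing case

## Robot

A 6-joint arm with a two-finger parallel gripper is mounted at the origin on the work surface. World frame = base frame: x ahead of the robot, y to its left, z up, the work surface at z = 0. Lengths are in m, angles in degrees, forces in N, time in s.
With the tool pointing down it reaches from about 0.3 to 0.75 m from the base axis. Payload 8.5 kg.
Tool frame: the origin (TCP) lies midway between the tips of the shut fingers; the grasp point (between the pads) lies 19 mm behind it; z points along the fingers, y is the line along which they close (so a half turn about z gives the same grasp; the last joint's range is limited). The gripper opens to 85 mm and grips with 20 to 120 N. Pads are 22 mm wide; open, the fingers measure 114 mm over their backs; the gripper's body (76 mm by 85 mm) begins 54 mm behind the grasp point. The pads swing forward as they close: fully open they stand 13 mm farther back than shut.
Start: joints at [58.883, 21.807, 74.336, -0, 83.858, -12.336], TCP at [0.177, 0.521, 0.231] pointing down, gripper open.
Joint ranges: [-178.18, 178.18], [-50.72, 133.34], [12.68, 142.11], [-81.47, 261.47], [9.98, 163.14], [-165.26, 165.26]. Speed limits (degrees/s): [136.94, 136.94, 180, 180, 180, 180].

## Interface

Orientations are given as a 3x3 rotation matrix whose columns are the frame's x, y, z axes.
In Python, from rig import observe, optics, order, spotter gives the robot as it stands.
- The arm moves only by the tool move_arm, never from a script. Its argument "series" is text: rows parted by semicolons, each of 5 numbers parted by spaces: the shift along the tool's x, y, z in cm, then the turn about the tool's z in degrees, then the opening, from -1 (shut) to 1 (fully open). A call has 1 to 8 rows; each row is the pose to reach, as a shift and turn from the pose commanded when the call began, along the tool's axes at that moment; what a row does not reach only later rows make up. A row lasts 1/8 s, in which the tool goes at most 62.5 mm and 10.7 degrees, less where a joint would pass 70% of its speed; a pose out of reach is approached as far as the arm can. A call with a gripper value outside its range is refused whole. The fingers move at their own pace and stop on an object; "force" is the grip in N (left out, the last holds). Time passes only in rows, so rows that repeat a pose let the fingers close. It gives the time, the measured TCP pose, the force, the opening and the grip force at its end, in the units of the state.
- observe(): the state, without advancing time (a new reading comes with each control period).
- optics.get_image(name): name is "scene" or "top" or "wrist"; returns a dict with "pixels" (420x560x3 uint8, blue, green, red), "camera_matrix" (3x3 intrinsics, pixels), "rvec" (rotation vector, rad) and "tvec" (3), from world to camera coordinates, as OpenCV has them. Camera axes: x right, y down, z forward; pixel columns grow to the right and rows downward; lengths in m; the calibration is good to about 2 mm. A picture is of the moment at which its call begins. There is no depth.
- order.close_job(): hands the job in; it is judged then, once.
Trained networks look in the newest picture that a camera, given by its name, has taken for a name from the list of things; names that differ only in an ending like _2 or _b are one class to them, and where a whole thing is asked for, a point or a joint stands for the part that bears it (a point fixed in the world has none). Each returns a list of dicts, best first, with "score" (0 to 1); they miss things now and then, are a little off and sometimes report something else, mostly with a low value. They report only what shows in the picture. A call takes as long as a camera call. They do not tell look-alikes from the thing itself.
- spotter.find_in(thing, camera): "point" ([x, y, z] in m, in world coordinates, good to about 4 mm: the middle of the surface that is visible of it).
- spotter.cut_out(thing, camera): "pixels" (420x560 bool, what is visible of it).
- spotter.mark_of(thing, camera): "point" ([x, y, z] in m, in world coordinates, good to about 4 mm: a listed point, or the origin of a listed thing).
The state is a dict: "time_s": time; "q": joint angles; "qvel": joint speeds; "joint_efforts": joint torques, N m; "position": TCP position; "tool_rot": TCP orientation; "ft_force": force on the tool from outside, world axes, zero at the start; "wrist_torque": the same for the moment, N m; "grip_width": finger opening in m; "gripper_force": force on a finger pad.
Only numpy, scipy, OpenCV 4.12 (cv2) and the standard library are available. Lean on these libraries where they do the work, as an engineer would, in place of code of your own. Each camera call takes 0.05 s, during which the arm holds its last target. There are 200 camera calls.

## Task

Raise the stiff lid of the airing case by its bar to about 110 degrees, a little past upright, and let go so that it stays there. Then seat every rinsed lint filter from the mat flat and square in a pocket of the case, one in each, grip rib up. Last, bring the lid back down to half open, about 45 degrees, and leave it there so that the filters can air; do not disturb the bottle, cup and plant.

Things in the scene. Friction and masses are not known exactly. Their poses are not given: they have to be found in the camera images.
- case: Filter airing case standing on the counter, fixed: a grey base 130 (its x) x 364 (its y) x 30 mm high with four rectangular pockets side by side along its y, and a white clamshell lid. Origin: centre of its underside. Its x axis points from the front (bar handle side) to the hinge side, y to the left, z up. It may stand left or right.
- lid (a joint): Angle of the white lid in rad: 0 = shut, grows as the front edge rises, 1.57 = upright, stop at 2.4. It may start a little ajar (up to 0.25). The hinge is stiff (about 0.7 N m of friction, lid 0.42 kg): the lid stays at whatever angle it is left. The lid is an upside-down tray 130 x 364 x 38 mm deep with 4 mm walls; when shut its rim rests on the base's top.
- lid_hinge (a point): Middle of the hinge line, which runs along the case's y at the rear top edge of the base: 65 mm along the case's x from its centre, 30 mm above the counter. At 0 rad its axes are the case's; it turns with the lid about y.
- lid_bar (a point): Middle of the lid's round steel bar handle, 12 mm thick, 100 mm long along the case's y, on legs at its two ends, its axis 45 mm in front of the lid. In the lid's axes it is 175 mm in front of the hinge line and 18 mm above it (48 mm above the counter when shut). Pinch it from above, fingers in front of and behind it; it turns between the pads as the lid swings.
- mat: Pale green drip mat, 260 (x) x 240 (y) x 4 mm, fixed flat on the counter on the other side from the case. Origin: centre of its underside.
- pocket0 (a point): Centre of the floor of the pocket with the lowest y in the case's frame; axes as the case's. Each pocket is 104 mm (x) by 70 mm (y), 16 mm deep, with a 5 mm chamfer round its mouth, its floor 14 mm above the counter; pockets are 84 mm apart. Any filter fits any pocket, either way round.
- pocket1 (a point): Centre of the floor of the second pocket from the low-y end; axes as the case's. Each pocket is 104 mm (x) by 70 mm (y), 16 mm deep, with a 5 mm chamfer round its mouth, its floor 14 mm above the counter; pockets are 84 mm apart. Any filter fits any pocket, either way round.
- pocket2 (a point): Centre of the floor of the third pocket from the low-y end; axes as the case's. Each pocket is 104 mm (x) by 70 mm (y), 16 mm deep, with a 5 mm chamfer round its mouth, its floor 14 mm above the counter; pockets are 84 mm apart. Any filter fits any pocket, either way round.
- pocket3 (a point): Centre of the floor of the pocket with the highest y in the case's frame; axes as the case's. Each pocket is 104 mm (x) by 70 mm (y), 16 mm deep, with a 5 mm chamfer round its mouth, its floor 14 mm above the counter; pockets are 84 mm apart. Any filter fits any pocket, either way round.
- filter0: Rinsed lint filter cassette (three or four are present, all alike): white frame 96 (x) x 62 (y) x 20 mm with grey mesh, and on its top a blue grip rib 60 mm long (x), 16 mm wide (y), 26 mm high, so 46 mm tall in all; about 0.12 kg. Origin: centre of its underside; z up through the rib. Starts lying on the mat, rib up. Pinch the rib across its 16 mm width.
- filter1: Rinsed lint filter cassette (three or four are present, all alike): white frame 96 (x) x 62 (y) x 20 mm with grey mesh, and on its top a blue grip rib 60 mm long (x), 16 mm wide (y), 26 mm high, so 46 mm tall in all; about 0.12 kg. Origin: centre of its underside; z up through the rib. Starts lying on the mat, rib up. Pinch the rib across its 16 mm width.
- filter2: Rinsed lint filter cassette (three or four are present, all alike): white frame 96 (x) x 62 (y) x 20 mm with grey mesh, and on its top a blue grip rib 60 mm long (x), 16 mm wide (y), 26 mm high, so 46 mm tall in all; about 0.12 kg. Origin: centre of its underside; z up through the rib. Starts lying on the mat, rib up. Pinch the rib across its 16 mm width.
- filter3: Rinsed lint filter cassette (three or four are present, all alike): white frame 96 (x) x 62 (y) x 20 mm with grey mesh, and on its top a blue grip rib 60 mm long (x), 16 mm wide (y), 26 mm high, so 46 mm tall in all; about 0.12 kg. Origin: centre of its underside; z up through the rib. Starts lying on the mat, rib up. Pinch the rib across its 16 mm width.
- bottle: Bystander: green bottle, 68 mm wide, 170 mm tall, at the back of the counter. Origin: centre of its underside.
- dosing_cup: Bystander: orange dosing cup, 68 mm wide, 55 mm tall, at the far right. Origin: centre of its underside.
- plant: Bystander: white pot with a green plant, 84 mm wide, about 115 mm tall, at the far left. Origin: centre of its underside.
There are look-alikes about, which are no part of the job. Leave any purple look-alike of the filter0 alone.

How it is judged:
By the outcome, as a careful person would: the job done as asked, in the order asked, and still so for the second after the job is handed in, with the robot touching nothing.
Of filter0, filter1, filter2, filter3 only 3 to 4 are there at a start; the rules pass over those that are not, and their reading is None.
At some moment in a run one of filter0, filter1, filter2, filter3 may be knocked a few centimetres aside while the robot is not near it.
Once in a run the grip may slacken for a moment while it holds something.
It also fails if it takes over 210 s, if anything falls off the work surface, if the arm or the gripper's body presses on something with over 40 N, if the wrist force passes 120 N, or if a joint passes its speed limit or range.

## Working session

There is one attempt and no reset: what is moved stays moved. The work goes in short steps, Python scripts to look and compute and a tool call to move; the robot and the scene stay as the last step left them, time stands still between calls to the robot, and variables do not carry over. Pictures are saved under pics/ and viewed, at most 14 in all, crops included, and the job is handed in when it is done.

Besides the shell and the picture viewer there is one more tool, called after "Call:" as a command line: name --argument value ..., lists and objects as JSON in quotes. move_arm: Moves the arm, as the interface text tells. Its arguments: {"type":"object","properties":{"series":{"type":"string"},"force":{"type":"number"}},"required":["series"]}

```bash
ls; mkdir -p pics
python3 - <<'E'
from rig import observe, optics, order, spotter
import cv2,numpy as np
s=observe();print(s['time_s'],s['position'],np.round(s['tool_rot'],3),s['grip_width'])
for c in('top','scene'):
    cv2.imwrite(f'pics/{c}0.png',optics.get_image(c)['pixels'])
for n in('case','lid_hinge','lid_bar','mat','pocket0','pocket3','filter0','bottle','dosing_cup','plant'):
    for c in('top','scene'):
        print(n,c,[(np.round(d['point'],3).tolist(),round(d['score'],2)) for d in spotter.mark_of(n,c)])
E
```

```text
pics
0.0 [0.17695314 0.5204524  0.23070197] [[-0.947  0.322 -0.001]
 [ 0.322  0.947 -0.001]
 [ 0.    -0.001 -1.   ]] 0.08531058891970159
case top [([0.53, -0.21, 0.006], 0.8)]
case scene [([0.526, -0.21, 0.002], 0.67)]
lid_hinge top [([0.578, 0.495, -0.001], 0.66), ([0.595, 0.126, 0.006], 0.57)]
lid_hinge scene [([0.59, -0.216, 0.03], 0.85), ([0.528, -0.207, -0.001], 0.73)]
lid_bar top [([0.418, -0.2, 0.058], 0.8)]
lid_bar scene [([0.422, -0.201, 0.058], 0.71)]
mat top [([0.528, 0.182, -0.002], 0.69)]
mat scene [([0.528, 0.179, -0.006], 0.62)]
pocket0 top [([0.418, -0.2, 0.056], 0.53), ([0.531, -0.208, 0.004], 0.43), ([0.785, 0.017, -0.001], 0.41)]
pocket0 scene [([0.522, -0.255, 0.013], 0.96), ([0.518, -0.336, 0.013], 0.75), ([0.475, 0.128, 0.002], 0.66), ([0.541, -0.081, 0.014], 0.63)]
pocket3 top [([0.418, -0.2, 0.056], 0.53), ([0.531, -0.208, 0.004], 0.43), ([0.785, 0.017, -0.001], 0.41)]
pocket3 scene [([0.522, -0.255, 0.013], 0.96), ([0.518, -0.336, 0.013], 0.75), ([0.475, 0.128, 0.002], 0.66), ([0.541, -0.081, 0.014], 0.63)]
filter0 top [([0.423, 0.428, -0.003], 0.92), ([0.595, 0.125, 0.006], 0.9), ([0.451, 0.229, 0.004], 0.85), ([0.476, 0.134, 0.005], 0.75)]
filter0 scene [([0.452, 0.229, 0.004], 0.72), ([0.529, 0.181, -0.002], 0.7), ([0.421, 0.431, -0.002], 0.69), ([0.598, 0.125, 0.003], 0.68), ([0.476, 0.129, 0.0], 0.63)]
bottle top [([0.784, 0.016, 0.001], 0.68)]
bottle scene [([0.781, 0.012, -0.003], 0.68)]
dosing_cup top [([0.564, -0.504, 0.002], 0.58)]
dosing_cup scene [([0.422, -0.201, 0.058], 0.75), ([0.559, -0.5, 0.002], 0.53)]
plant top [([0.576, 0.493, -0.003], 0.77), ([0.597, 0.129, 0.009], 0.54)]
plant scene [([0.576, 0.497, -0.0], 0.96), ([0.516, -0.335, 0.014], 0.38)]
```

View pics/top0.png

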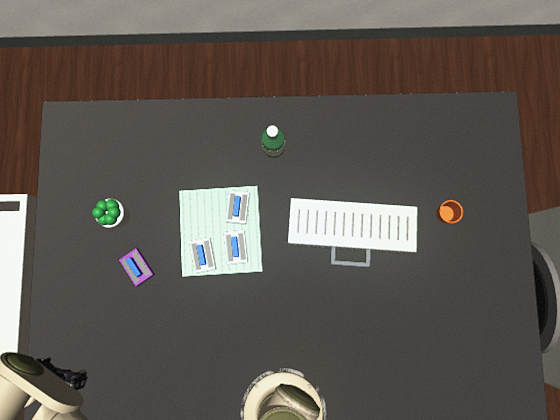

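View pics/scene0.png

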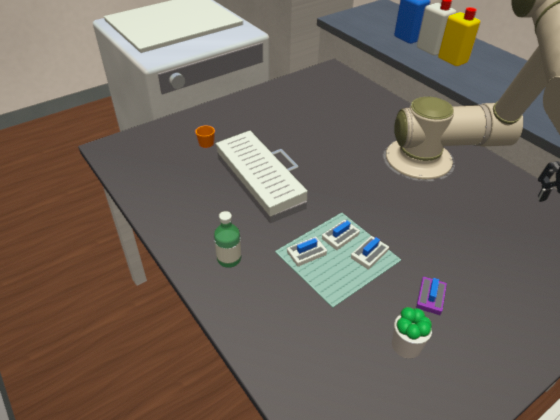

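Top view: case is at the right (about 290–417, 199–250) with its bar at (350,257). Three filters lie on the mat at (237,207), (236,246) and (202,255). The purple look-alike is at (135,267). The scene view agrees.

```bash
cat > h.py <<'E'
from rig import observe, optics, order, spotter
import cv2,numpy as np
from scipy.optimize import minimize
def R2(t): return np.array([[np.cos(t),-np.sin(t)],[np.sin(t),np.cos(t)]])
def proj(im,P): return cv2.projectPoints(np.float64(P),im['rvec'],im['tvec'],im['camera_matrix'],None)[0][:,0]
def hullmask(im,Ps,sub=4):
    m=np.zeros((420,560),np.uint8)
    for P in Ps: cv2.fillConvexPoly(m,np.int32(np.round(cv2.convexHull(np.float32(proj(im,P)))*16)),1,shift=4)
    return m>0
def box(x0,x1,y0,y1,z0,z1): return np.array([[x,y,z] for x in(x0,x1) for y in(y0,y1) for z in(z0,z1)],float)
def place(P,x,y,t,z=0): return np.c_[P[:,:2]@R2(t).T+[x,y],P[:,2]+z]
def casepts(x,y,t,a,parts=('base','lid','bar')):
    out=[]
    for n in parts:
        if n=='base': P=box(-.065,.065,-.182,.182,0,.03)
        else:
            P=box(-.13,0,-.182,.182,0,.038) if n=='lid' else box(-.181,-.169,-.05,.05,.012,.024)
            X,Z=P[:,0].copy(),P[:,2].copy()
            P[:,0]=.065+X*np.cos(a)+Z*np.sin(a); P[:,2]=.03-X*np.sin(a)+Z*np.cos(a)
        out.append(place(P,x,y,t))
    return out
def iou(a,b): return (a&b).sum()/max(1,(a|b).sum())
def ray(im,uv,z):
    R=cv2.Rodrigues(im['rvec'])[0]; t=np.ravel(im['tvec']); c=-R.T@t
    uv=cv2.undistortPoints(np.float64(uv).reshape(-1,1,2),im['camera_matrix'],None)[:,0]
    d=np.c_[uv,np.ones(len(uv))]@R
    return c+d*((z-c[2])/d[:,2])[:,None]
def go(target,yang):
    """shift(cm)+turn(deg) in tool axes to TCP target with tool y at world angle yang (mod 180)"""
    s=observe();R=s['tool_rot'];d=R.T@(np.array(target)-s['position'])*100
    a=np.degrees(np.arctan2(R[1,1],R[0,1])); w=(yang-a+90)%180-90
    print('shift',np.round(d,2),'turn',round(-w,1),'or',round(-w+180*np.sign(w),1),'q6',round(s['q'][5],1),'q1',round(s['q'][0],1),'pos',np.round(s['position'],4),'t',s['time_s'])
E
python3 - <<'E'
from h import *
ims={};ms={}
for c in('top','scene'):
    for n in('case','lid'):
        r=spotter.cut_out(n,c); print(c,n,[(d['score'],int(d['pixels'].sum()),np.round(np.argwhere(d['pixels']).mean(0))) for d in r])
        if n=='case': ms[c]=r[0]['pixels']
    ims[c]=optics.get_image(c)
np.savez('c0.npz',**ms)
f=lambda p:-sum(iou(hullmask(ims[c],casepts(p[0]/100,p[1]/100,p[2]/10,p[3]/10)),ms[c]) for c in ims)
p=minimize(f,[52.8,-21,-.7,.5],method='Nelder-Mead',options=dict(initial_simplex=np.array([[52.8,-21,-.7,.5],[54,-21,-.7,.5],[52.8,-20,-.7,.5],[52.8,-21,.3,.5],[52.8,-21,-.7,2]]),maxiter=400))
print(p.x,p.fun)
E
```

```text
top case [(0.56, 6263, array([227., 352.]))]
top lid [(0.63, 5996, array([226., 352.]))]
scene case [(0.79, 4700, array([176., 263.]))]
scene lid [(0.74, 3898, array([172., 262.]))]
[ 52.85610428 -20.77631506  -0.91098065   0.62707015] -1.909867321234998
```

```bash
python3 -c "
from h import *
go([.4205,-.1985,.16],-5.2)"
```

```text
shift [-46.2  -60.25   7.13] turn 76.4 or -103.6 q6 -12.3 q1 58.9 pos [0.1771 0.5207 0.2313] t 1.4
```

Call:
move_arm --series "-46 -60 0 76 0;-46 -60 0 76 0;-46 -60 0 76 0;-46 -60 0 76 0;-46 -60 0 76 0;-46 -60 0 76 0;-46 -60 0 76 0;-46 -60 0 76 0" --force 60

```text
time_s: 2.4
position: [0.3376, 0.0451, 0.2317]
tool_rot: [[0.086, 0.996, 0.001], [0.996, -0.086, -0.0], [-0.0, 0.001, -1.0]]
ft_force: [1.8, 0.0, -0.4]
grip_width: 0.0423
gripper_force: 0.0
```

```bash
python3 -c "
from h import *
go([.4205,-.1985,.16],-5.2)"
```

```text
shift [-23.56  10.34   7.19] turn 0.3 or -179.7 q6 -7.7 q1 -12.6 pos [0.3376 0.0451 0.2317] t 2.4
```

Call:
move_arm --series "-23.6 10.3 7.2 0.3 -0.1;-23.6 10.3 7.2 0.3 -0.1;-23.6 10.3 7.2 0.3 -0.1;-23.6 10.3 7.2 0.3 -0.1;-23.6 10.3 7.2 0.3 -0.1;-23.6 10.3 7.2 0.3 -0.1;-23.6 10.3 7.2 0.3 -0.1"

```text
time_s: 3.28
position: [0.42, -0.1953, 0.1599]
tool_rot: [[0.087, 0.996, 0.0], [0.996, -0.087, -0.0], [0.0, 0.0, -1.0]]
ft_force: [-0.1, -0.1, 0.5]
grip_width: 0.0384
gripper_force: 0.0
```

```bash
python3 -c "
from h import *
go([.4205,-.1985,.04],-5.2)
print(spotter.mark_of('lid_bar','top'),spotter.mark_of('lid_bar','wrist'))
cv2.imwrite('pics/w1.png',optics.get_image('wrist')['pixels'])"
```

```text
shift [-0.32  0.07 11.99] turn 0.2 or -179.8 q6 -34.6 q1 -39.6 pos [ 0.42   -0.1953  0.1599] t 3.275Traceback (most recent call last):
  File "<string>", line 4, in <module>
    print(spotter.mark_of('lid_bar','top'),spotter.mark_of('lid_bar','wrist'))
                                           ~~~~~~~~~~~~~~~^^^^^^^^^^^^^^^^^^^
ValueError: no camera of that name has taken a picture
```

```bash
python3 -c "
from h import *
im=optics.get_image('wrist')
print(spotter.mark_of('lid_bar','wrist'))
cv2.imwrite('pics/w1.png',im['pixels']); print(proj(im,[[.4205,-.1985,.059]]))
go([.4205,-.1985,.04],-5.2)"
```

```text
[{'point': [0.419, -0.1984, 0.0587], 'score': 0.63}]
[[281.31600089 217.79623137]]
shift [-0.29  0.04 12.  ] turn 0.2 or -179.8 q6 -34.6 q1 -39.6 pos [ 0.4203 -0.1956  0.16  ] t 3.425
```

View pics/w1.png

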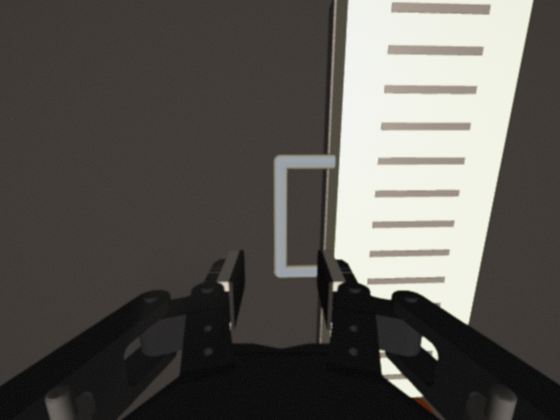

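The bar is centred between the fingers, at (281,217) as predicted. Next I descend and pinch.

Call:
move_arm --series "-0.3 0 6 0.2 -0.1;-0.3 0 10 0.2 -0.1;-0.3 0 12 0.2 -0.1;-0.3 0 12 0.2 -0.1;-0.3 0 12 0.2 -0.1;-0.3 0 12 0.2 -0.6;-0.3 0 12 0.2 -1;-0.3 0 12 0.2 -1"

```text
time_s: 4.42
position: [0.4193, -0.1997, 0.0399]
tool_rot: [[0.091, 0.996, -0.001], [0.996, -0.091, -0.0], [-0.0, -0.001, -1.0]]
ft_force: [-6.2, -1.3, 3.3]
grip_width: 0.0098
gripper_force: 58.4
```

```bash
python3 -c "
from h import *
s=observe();print(s['grip_width'],s['gripper_force'],s['ft_force'],s['position'])
a0=.0627;h=np.array([.065,0,.03])
b0=None
for a in [a0]+list(np.radians([10,20,30,40,50,60,70,80,90,100,110])):
    b=np.array([.065-.175*np.cos(a)+.018*np.sin(a),.03+.175*np.sin(a)+.018*np.cos(a)])
    if b0 is None:b0=b
    print(round(np.degrees(a)),np.round((b-b0)*100,2))
"
```

```text
0.009837253580382253 58.449751138687134 [-6.23709194 -1.27618467  3.28926525] [ 0.41932401 -0.19966843  0.03987276]
4 [0. 0.]
10 [0.43 1.92]
20 [1.52 4.78]
30 [3.1  7.42]
40 [5.1  9.73]
50 [ 7.48 11.67]
60 [10.16 13.16]
70 [13.06 14.17]
80 [16.09 14.65]
90 [19.15 14.61]
100 [22.16 14.03]
110 [25.03 12.94]
```

Call:
move_arm --series "0 0.43 -1.92 0 -1;0 0.93 -3.37 0 -1;0 1.52 -4.78 0 -1;0 2.6 -6.65 0 -1;0 3.86 -8.4 0 -1;0 5.32 -9.94 0 -1;0 7.48 -11.67 0 -1;0 7.48 -11.67 0 -1"

```text
time_s: 5.42
position: [0.4915, -0.2062, 0.1608]
tool_rot: [[0.091, 0.996, -0.006], [0.996, -0.091, -0.002], [-0.002, -0.006, -1.0]]
ft_force: [-30.0, 6.2, 45.1]
grip_width: 0.0098
gripper_force: 61.4
```

```bash
python3 -c "
from h import *
s=observe();print(s['ft_force'],s['position'])
ims={};ms={}
for c in('top','scene'):
    ims[c]=optics.get_image(c)
    r=spotter.mark_of('lid_bar',c)+spotter.mark_of('lid_hinge',c);print([(np.round(d['point'],3),d['score']) for d in r])
B=lambda a:np.array([.065-.175*np.cos(a)+.018*np.sin(a),.03+.175*np.sin(a)+.018*np.cos(a)])
b0=B(.03)
for a in (50,52,55,60,65,70,75,80,85,90,95,100,105,110,112):
    print(a,np.round((B(np.radians(a))-b0)*100-[7.48,11.67],2))
cv2.imwrite('pics/s2.png',ims['scene']['pixels'])
"
```

```text
[-30.02026448   6.16320242  45.05764255] [ 0.49149511 -0.20615721  0.16075909]
[(array([ 0.596, -0.217,  0.032]), 0.73)]
[(array([ 0.493, -0.211,  0.173]), 0.79), (array([ 0.592, -0.214,  0.031]), 0.96)]
50 [0.09 0.57]
52 [0.6 0.9]
55 [1.4  1.37]
60 [2.77 2.06]
65 [4.19 2.63]
70 [5.66 3.07]
75 [7.17 3.38]
80 [8.69 3.55]
85 [10.23  3.6 ]
90 [11.76  3.51]
95 [13.28  3.28]
100 [14.77  2.93]
105 [16.23  2.44]
110 [17.63  1.83]
112 [18.18  1.56]
```

View pics/s2.png

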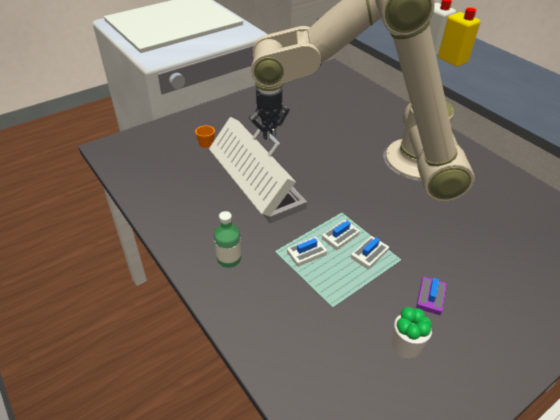

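The lid is at about 50° and following the bar. I use the corrected arc from here on.

Call:
move_arm --series "0 0.1 -0.57 0 -1;0 0.6 -0.9 0 -1;0 1.4 -1.37 0 -1;0 2.77 -2.06 0 -1;0 4.19 -2.63 0 -1;0 5.66 -3.07 0 -1;0 7.17 -3.38 0 -1;0 7.17 -3.38 0 -1"

```text
time_s: 6.72
position: [0.5674, -0.213, 0.1923]
tool_rot: [[0.092, 0.996, 0.005], [0.996, -0.092, -0.002], [-0.001, 0.005, -1.0]]
ft_force: [1.0, 2.6, 9.6]
grip_width: 0.0094
gripper_force: 62.8
```

Call:
move_arm --series "0 1.52 -0.17 0 -1;0 3.06 -0.22 0 -1;0 4.59 -0.13 0 -1;0 6.11 0.1 0 -1;0 7.6 0.45 0 -1;0 9.06 0.94 0 -1;0 10.46 1.55 0 -1;0 10.46 1.55 0 -1"

```text
time_s: 7.72
position: [0.6711, -0.2224, 0.1746]
tool_rot: [[0.091, 0.996, 0.002], [0.996, -0.091, -0.0], [0.0, 0.002, -1.0]]
ft_force: [4.8, 1.4, -0.1]
grip_width: 0.0091
gripper_force: 63.2
```

```bash
python3 -c "
from h import *
s=observe();print(s['ft_force'],s['position'])
im=optics.get_image('scene')
r=spotter.mark_of('lid_bar','scene')+spotter.mark_of('lid_hinge','scene');print([(np.round(d['point'],3),d['score']) for d in r])
"
```

```text
[ 4.79928779  1.43482297 -0.08895232] [ 0.67113898 -0.22239832  0.17461101]
[(array([ 0.592, -0.215,  0.03 ]), 0.66), (array([ 0.528, -0.206,  0.001]), 0.3)]
```

Call:
move_arm --series "0 0 0 0 -0.6;0 0 0 0 -0.2;0 0 0 0 -0.1;0 0 0 0 0;0 0 -3 0 0;0 0 -8 0 0;0 0 -10 0 0;0 0 -10 0 0"

```text
time_s: 8.88
position: [0.6703, -0.2229, 0.2758]
tool_rot: [[0.092, 0.996, 0.003], [0.996, -0.092, -0.002], [-0.001, 0.003, -1.0]]
ft_force: [-0.6, -0.2, -0.2]
grip_width: 0.0426
gripper_force: 0.0
```

```bash
python3 -c "
from h import *
s=observe();print(s['ft_force'],s['position'],s['grip_width'])
im=optics.get_image('scene');t=optics.get_image('top')
for c in('scene','top'):
  for n in ('lid_bar','lid_hinge','pocket0','filter0','mat'):
    print(c,n,[(np.round(d['point'],3),round(d['score'],2)) for d in spotter.mark_of(n,c)])
cv2.imwrite('pics/c3.png',np.vstack([cv2.resize(im['pixels'],None,fx=.7,fy=.7),cv2.resize(t['pixels'],None,fx=.7,fy=.7)]))
"
```

```text
[-0.58299141 -0.1928425  -0.2389854 ] [ 0.67034624 -0.22294145  0.27584317] 0.042617050596444085
scene lid_bar [(array([ 0.673, -0.222,  0.188]), 0.85)]
scene lid_hinge [(array([ 0.592, -0.216,  0.03 ]), 0.7), (array([ 0.541, -0.082,  0.012]), 0.44)]
scene pocket0 [(array([ 0.523, -0.252,  0.014]), 0.97), (array([ 0.541, -0.08 ,  0.013]), 0.67), (array([ 0.518, -0.332,  0.012]), 0.59)]
scene filter0 [(array([0.452, 0.23 , 0.001]), 0.98), (array([ 0.42 ,  0.43 , -0.002]), 0.83), (array([0.474, 0.126, 0.003]), 0.8), (array([ 0.596,  0.125, -0.   ]), 0.73)]
scene mat [(array([ 0.53 ,  0.183, -0.003]), 0.8)]
top lid_bar []
top lid_hinge []
top pocket0 [(array([ 0.517, -0.332,  0.012]), 0.87), (array([ 0.537, -0.086,  0.015]), 0.79), (array([ 0.523, -0.249,  0.017]), 0.71)]
top filter0 [(array([0.593, 0.129, 0.006]), 0.84), (array([ 0.418,  0.43 , -0.002]), 0.76), (array([0.454, 0.23 , 0.005]), 0.68), (array([0.526, 0.179, 0.   ]), 0.48)]
top mat [(array([ 0.526,  0.18 , -0.001]), 0.59), (array([ 0.515, -0.33 ,  0.01 ]), 0.19)]
```

View pics/c3.png

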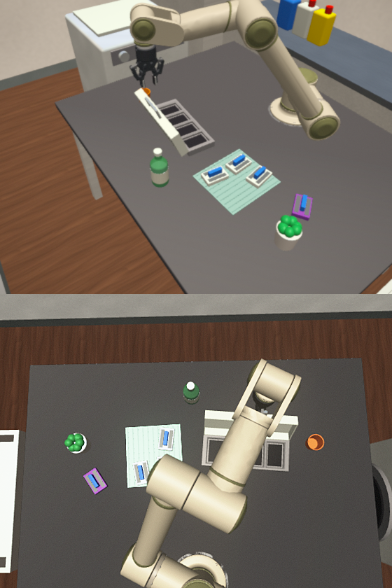

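```bash
python3 -c "
from h import *
go([.46,.16,.28],84.8)"
```

```text
shift [ 36.18 -24.44  -0.58] turn 89.9 or -90.1 q6 -22.7 q1 -28.0 pos [ 0.6701 -0.2228  0.2742] t 9.475
```

Call:
move_arm --series "36.2 -24.4 -0.6 90 0;36.2 -24.4 -0.6 90 0;36.2 -24.4 -0.6 90 0;36.2 -24.4 -0.6 90 0;36.2 -24.4 -0.6 90 0;36.2 -24.4 -0.6 90 0;36.2 -24.4 -0.6 90 0;36.2 -24.4 -0.6 90 0"

```text
time_s: 10.48
position: [0.4587, 0.1626, 0.281]
tool_rot: [[1.0, 0.009, 0.001], [0.009, -1.0, 0.0], [0.001, -0.0, -1.0]]
ft_force: [0.2, -0.1, 0.6]
grip_width: 0.0425
gripper_force: 0.0
```

Call:
move_arm --series "0 0 0 5 0;0 0 0 5 0;0 0 0 5 0"

```text
time_s: 10.85
position: [0.4605, 0.16, 0.2804]
tool_rot: [[0.997, -0.075, 0.0], [-0.075, -0.997, -0.0], [0.0, -0.0, -1.0]]
ft_force: [0.5, -0.1, -1.7]
grip_width: 0.0431
gripper_force: 0.0
```

```bash
cat >> h.py <<'E'
def ribs(im,z=.0495):
    """blue ribs: list of centre, long-axis angle (deg) on plane z (rib top rectangle via brightest hull)"""
    hsv=cv2.cvtColor(im['pixels'],cv2.COLOR_BGR2HSV)
    m=cv2.inRange(hsv,(100,130,60),(125,255,255)); out=[]
    for c in cv2.findContours(m,cv2.RETR_EXTERNAL,cv2.CHAIN_APPROX_NONE)[0]:
        if cv2.contourArea(c)<150: continue
        P=ray(im,c.reshape(-1,2),z)[:,:2]
        (cx,cy),(w,h),a=cv2.minAreaRect(np.float32(P*1000))
        if w<h: a+=90
        out.append((round(cx),round(cy),round(max(w,h)),round(min(w,h)),round((a+90)%180-90,1)))
    return out
E
python3 -c "
from h import *
w=optics.get_image('wrist');t=optics.get_image('top')
print(ribs(w));print(ribs(t))
print([(np.round(d['point'],3),round(d['score'],2)) for d in spotter.mark_of('filter0','wrist')])
cv2.imwrite('pics/w4.png',w['pixels'])
go([.46,.16,.28],84.8)"
```

```text
[(425, 420, 60, 30, 33.2), (453, 231, 57, 15, 11.6), (475, 132, 58, 14, 5.7), (593, 127, 59, 14, -7.0)]
[]
[(array([0.476, 0.135, 0.002]), 0.82), (array([0.594, 0.124, 0.001]), 0.81), (array([0.422, 0.43 , 0.002]), 0.69), (array([0.448, 0.233, 0.004]), 0.64)]
shift [-0.05 -0.    0.03] turn 0.9 or -179.1 q6 99.6 q1 5.2 pos [0.4605 0.1599 0.2803] t 11.0
```

View pics/w4.png

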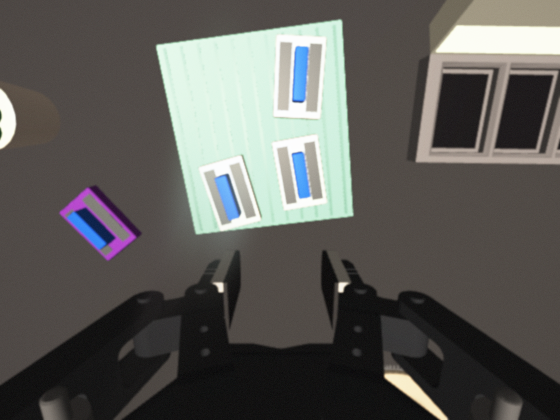

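The wrist view shows the three filters with ribs at about (300,75), (300,172) and (228,197), and the purple one at (98,222). Measured rib poses agree with the network. I pick the filter at (475,132) first.

```bash
python3 -c "
from h import *
go([.475,.132,.10],95.7)"
```

```text
shift [ 1.66  2.67 18.03] turn -10.0 or 170.0 q6 99.6 q1 5.2 pos [0.4605 0.1599 0.2803] t 11.0
```

Call:
move_arm --series "1.7 2.7 6 -10 -0.2;1.7 2.7 12 -10 -0.2;1.7 2.7 18 -10 -0.2;1.7 2.7 22 -10 -0.2;1.7 2.7 25.3 -10 -0.2;1.7 2.7 25.3 -10 -0.2;1.7 2.7 25.3 -10 -0.2;1.7 2.7 25.3 -10 -0.2" --force 60

```text
time_s: 12.0
position: [0.4756, 0.1319, 0.0279]
tool_rot: [[0.995, 0.098, 0.001], [0.098, -0.995, 0.0], [0.001, 0.0, -1.0]]
ft_force: [0.7, -0.1, -0.6]
grip_width: 0.0341
gripper_force: 0.0
```

```bash
python3 -c "
from h import *
w=optics.get_image('wrist')
print(ribs(w))
cv2.imwrite('pics/w5.png',w['pixels'])
go([.475,.132,.027],95.7)"
```

```text
[(462, 232, 60, 25, -3.6), (477, 133, 64, 15, 5.9), (578, 129, 28, 15, -6.9)]
shift [-0.06 -0.02  0.09] turn -0.1 or 179.9 q6 86.1 q1 1.7 pos [0.4756 0.1319 0.0279] t 12.05
```

View pics/w5.png

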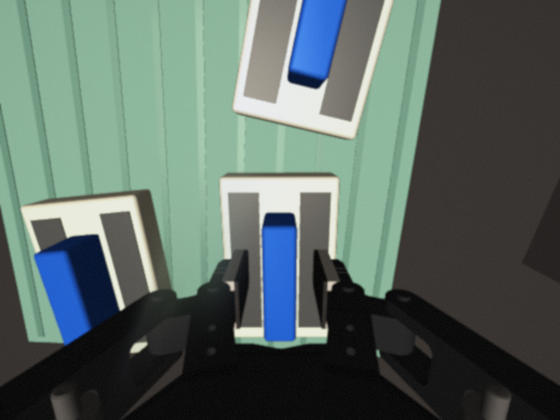

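The rib is centred and square between the pads at (280,275). I close and lift.

Call:
move_arm --series "0.1 0 0 0 -0.7;0.1 0 0 0 -1;0.1 0 0 0 -1;0.1 0 -1 0 -1;0.1 0 -3 0 -1;0.1 0 -6 0 -1;0.1 0 -10 0 -1;0.1 0 -12 0 -1"

```text
time_s: 13.05
position: [0.4767, 0.1321, 0.1497]
tool_rot: [[0.995, 0.098, 0.003], [0.098, -0.995, 0.0], [0.003, 0.0, -1.0]]
ft_force: [-0.0, -0.5, -0.8]
grip_width: 0.015
gripper_force: 58.5
```

```bash
python3 -c "
from h import *
s=observe();print(s['grip_width'],s['gripper_force'])
go([.540,-.0823,.147],84.8)"
```

```text
0.015034055439298144 58.50253343582153
shift [ 4.2  21.96  0.29] turn 10.8 or -169.2 q6 86.1 q1 1.7 pos [0.4767 0.1321 0.1497] t 13.05
```

Call:
move_arm --series "0.7 3.5 0 2 -1;1.5 7.5 0 4 -1;2.3 11.5 0 6 -1;3 15.5 0 8 -1;3.7 19 0 10 -1;4.2 22 0.3 10.8 -1;4.2 22 0.3 10.8 -1;4.2 22 0.3 10.8 -1"

```text
time_s: 14.05
position: [0.5394, -0.0823, 0.1445]
tool_rot: [[0.996, -0.09, -0.0], [-0.09, -0.996, 0.0], [-0.0, -0.0, -1.0]]
ft_force: [-0.1, 0.8, -0.6]
grip_width: 0.0149
gripper_force: 58.7
```

```bash
python3 -c "
from h import *
w=optics.get_image('wrist');s=optics.get_image('scene')
print(observe()['grip_width'],ribs(w,.17-.005))
for c in('wrist','scene'):
  for n in('pocket0','filter0'): print(c,n,[(np.round(d['point'],3),round(d['score'],2)) for d in spotter.mark_of(n,c)])
go([.540,-.0823,.147],84.8)
a=w['pixels'].copy()
y=np.radians(-5.22)
for k in range(4):
    P=place(box(-.052,.052,-.035,.035,.03,.03)[[0,2,6,4]]+[0,(k-1.5)*.084,0],.5286,-.2078,y)
    cv2.polylines(a,[np.int32(proj(w,P))],True,(0,0,255),1)
cv2.imwrite('pics/w6.png',a)"
```

```text
0.014638787792078632 [(539, -82, 65, 16, -5.1), (600, 21, 31, 11, -12.8)]
wrist pocket0 [(array([ 0.517, -0.333,  0.017]), 0.95), (array([ 0.529, -0.169,  0.013]), 0.72), (array([ 0.522, -0.25 ,  0.014]), 0.57)]
wrist filter0 [(array([0.594, 0.127, 0.001]), 0.95), (array([ 0.54 , -0.081,  0.117]), 0.85), (array([0.451, 0.236, 0.002]), 0.72)]
scene pocket0 [(array([ 0.53 , -0.172,  0.014]), 0.88), (array([ 0.525, -0.255,  0.017]), 0.81), (array([ 0.515, -0.333,  0.012]), 0.62), (array([ 0.539, -0.082,  0.013]), 0.6)]
scene filter0 [(array([ 0.418,  0.429, -0.001]), 0.98), (array([ 0.538, -0.082,  0.122]), 0.79), (array([0.594, 0.124, 0.   ]), 0.76), (array([0.45 , 0.233, 0.005]), 0.74)]
shift [ 0.04  0.   -0.25] turn 0.1 or -179.9 q6 74.0 q1 -21.1 pos [ 0.5396 -0.0822  0.1445] t 14.35
```

View pics/w6.png

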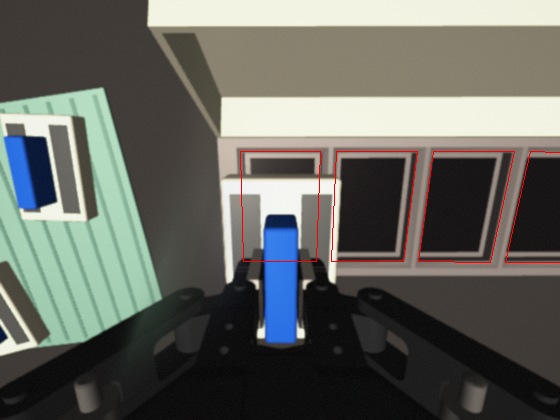

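The predicted pocket outlines (red) match the image, and the held filter is square over pocket3. I lower it.

Call:
move_arm --series "0.05 0 2.5 0 -1;0.05 0 5 0 -1;0.05 0 7.5 0 -1;0.05 0 9 0 -1;0.05 0 9.8 0 -1;0.05 0 10.4 0 -1;0.05 0 10.7 0 -1;0.05 0 10.7 0 -1"

```text
time_s: 15.35
position: [0.5405, -0.0829, 0.0379]
tool_rot: [[0.996, -0.09, 0.001], [-0.09, -0.996, -0.0], [0.001, 0.0, -1.0]]
ft_force: [-1.3, 0.6, 2.4]
grip_width: 0.0146
gripper_force: 59.1
```

```bash
python3 -c "
from h import *
s=observe();print(s['ft_force'])
go([.540,-.0823,.037],84.8)"
```

```text
[-1.34367565  0.63543527  2.40995328]
shift [-0.05 -0.06  0.09] turn 0.0 or -180.0 q6 74.0 q1 -21.1 pos [ 0.5405 -0.0829  0.0379] t 15.35
```

Release, rise, and check.

Call:
move_arm --series "0 0 0.1 0 -1;0 0 0.1 0 -0.5;0 0 0.1 0 -0.2;0 0 0.1 0 -0.2;0 0 -3 0 -0.2;0 0 -8 0 -0.2;0 0 -14 0 -0.2;0 0 -20 0 -0.2"

```text
time_s: 16.35
position: [0.5399, -0.0827, 0.2392]
tool_rot: [[0.996, -0.09, -0.0], [-0.09, -0.996, 0.0], [-0.0, -0.0, -1.0]]
ft_force: [0.9, 0.6, 0.2]
grip_width: 0.0337
gripper_force: 0.0
```

```bash
python3 -c "
from h import *
w=optics.get_image('wrist');s=optics.get_image('scene')
for z in (.0495,.06): print(ribs(w,z))
for c in('wrist','scene'):
  for n in('filter0','lid_bar'): print(c,n,[(np.round(d['point'],3),round(d['score'],2)) for d in spotter.mark_of(n,c)])
go([.453,.231,.24],101.6);go([.593,.127,.24],83)"
```

```text
[(453, 228, 60, 28, 13.8), (537, -83, 60, 13, -5.1), (594, 126, 60, 19, -6.9)]
[(458, 218, 59, 27, 13.8), (539, -83, 58, 13, -5.1), (594, 120, 58, 18, -6.9)]
wrist filter0 [(array([0.598, 0.129, 0.   ]), 0.79), (array([0.448, 0.234, 0.005]), 0.65), (array([ 0.54 , -0.079,  0.012]), 0.64)]
wrist lid_bar []
scene filter0 [(array([0.449, 0.23 , 0.008]), 0.88), (array([ 0.421,  0.428, -0.005]), 0.83), (array([ 0.543, -0.088,  0.012]), 0.56), (array([0.596, 0.124, 0.002]), 0.55)]
scene lid_bar [(array([ 0.67 , -0.225,  0.188]), 0.67)]
shift [-11.46 -30.46  -0.35] turn -16.8 or 163.2 q6 74.0 q1 -21.1 pos [ 0.5397 -0.0827  0.236 ] t 16.65
shift [  3.42 -21.36  -0.4 ] turn 1.8 or -178.2 q6 74.0 q1 -21.1 pos [ 0.5397 -0.0827  0.236 ] t 16.65
```

Call:
move_arm --series "3.4 -21.3 0 1.8 -0.2;3.4 -21.3 0 1.8 -0.2;3.4 -21.3 0 1.8 -0.2;3.4 -21.3 0 1.8 -0.2;3.4 -21.3 6 1.8 -0.2;3.4 -21.3 10 1.8 -0.2;3.4 -21.3 10 1.8 -0.2;3.4 -21.3 10 1.8 -0.2"

```text
time_s: 17.65
position: [0.5939, 0.1262, 0.1384]
tool_rot: [[0.993, -0.122, 0.001], [-0.122, -0.993, 0.0], [0.001, -0.0, -1.0]]
ft_force: [-0.8, 0.2, 0.5]
grip_width: 0.0344
gripper_force: 0.0
```

```bash
python3 -c "
from h import *
w=optics.get_image('wrist');print(ribs(w))
print([(np.round(d['point'],3),round(d['score'],2)) for d in spotter.mark_of('filter0','wrist')])
go([.594,.126,.027],83.1)"
```

```text
[(537, -83, 67, 35, -5.0), (596, 126, 59, 14, -7.4)]
[(array([0.596, 0.127, 0.   ]), 0.93)]
shift [-0.04  0.02 11.21] turn -0.1 or 179.9 q6 97.8 q1 0.8 pos [0.5941 0.1261 0.1391] t 17.75
```

Call:
move_arm --series "0.1 0 5 0.2 -0.2;0.1 0 9 0.2 -0.2;0.1 0 11.1 0.2 -0.2;0.1 0 11.1 0.2 -0.2;0.1 0 11.1 0.2 -0.7;0.1 0 11.1 0.2 -1;0.1 0 11.1 0.2 -1;0.1 0 11.1 0.2 -1"

```text
time_s: 18.75
position: [0.5953, 0.1261, 0.0283]
tool_rot: [[0.992, -0.125, 0.004], [-0.125, -0.992, -0.0], [0.004, -0.0, -1.0]]
ft_force: [-0.4, -0.5, 6.4]
grip_width: 0.0149
gripper_force: 61.4
```

Call:
move_arm --series "0 0 -1 0 -1;0 0 -3 0 -1;0 0 -6 0 -1;0 0 -10 0 -1;0 0 -12 0 -1;0 0 -12 0 -1"

```text
time_s: 19.5
position: [0.5948, 0.1262, 0.1483]
tool_rot: [[0.992, -0.125, 0.004], [-0.125, -0.992, 0.0], [0.004, -0.001, -1.0]]
ft_force: [0.6, -0.1, -2.6]
grip_width: 0.0148
gripper_force: 60.4
```

```bash
python3 -c "
from h import *
w=optics.get_image('wrist');print(observe()['grip_width'],ribs(w,.166))
print([(np.round(d['point'],3),round(d['score'],2)) for d in spotter.mark_of('filter0','wrist')])
go([.5324,-.166,.147],84.8)"
```

```text
0.015060577271655854 [(597, 14, 34, 18, -5.2), (595, 126, 66, 16, -7.1)]
[(array([ 0.54 , -0.082,  0.01 ]), 0.97), (array([0.594, 0.124, 0.119]), 0.96), (array([0.421, 0.43 , 0.001]), 0.7)]
shift [-2.44 29.75 -0.12] turn -2.0 or 178.0 q6 98.0 q1 0.8 pos [0.5938 0.1261 0.1457] t 19.6
```

Call:
move_arm --series "-0.3 4 0 -0.3 -1;-0.6 8 0 -0.6 -1;-1 12.5 0 -1 -1;-1.4 17 0 -1.4 -1;-1.8 21.5 0 -1.7 -1;-2.2 26 0 -2 -1;-2.4 29.7 0 -2 -1;-2.4 29.7 0 -2 -1"

```text
time_s: 20.6
position: [0.5325, -0.1676, 0.145]
tool_rot: [[0.996, -0.094, -0.002], [-0.094, -0.996, 0.001], [-0.002, -0.001, -1.0]]
ft_force: [-0.2, 0.3, -0.3]
grip_width: 0.0148
gripper_force: 60.4
```

```bash
python3 -c "
from h import *
w=optics.get_image('wrist');print(observe()['grip_width'],ribs(w,.166))
print([(np.round(d['point'],3),round(d['score'],2)) for d in spotter.mark_of('filter0','wrist')])
go([.5324,-.166,.038],84.8)"
```

```text
0.014709243802322145 [(534, -168, 65, 16, -5.3), (567, -126, 31, 8, -4.9)]
[(array([ 0.532, -0.168,  0.118]), 0.73), (array([ 0.539, -0.079,  0.011]), 0.55)]
shift [-0.02  0.09 10.73] turn -0.0 or 180.0 q6 65.8 q1 -29.4 pos [ 0.5329 -0.1652  0.1453] t 20.7
```

Call:
move_arm --series "0 0.1 2.5 0 -1;0 0.1 5 0 -1;0 0.1 7.5 0 -1;0 0.1 9 0 -1;0 0.1 9.8 0 -1;0 0.1 10.4 0 -1;0 0.1 10.7 0 -1;0 0.1 10.7 0 -1"

```text
time_s: 21.7
position: [0.5334, -0.1667, 0.0395]
tool_rot: [[0.996, -0.09, 0.0], [-0.09, -0.996, -0.0], [0.0, 0.0, -1.0]]
ft_force: [0.6, 0.0, -1.3]
grip_width: 0.0147
gripper_force: 60.4
```

Call:
move_arm --series "0 0 0.05 0 -1;0 0 0.05 0 -0.5;0 0 0.05 0 -0.2;0 0 0.05 0 -0.2;0 0 -3 0 -0.2;0 0 -8 0 -0.2;0 0 -14 0 -0.2;0 0 -20 0 -0.2"

```text
time_s: 22.7
position: [0.5329, -0.1664, 0.2414]
tool_rot: [[0.996, -0.09, -0.0], [-0.09, -0.996, 0.0], [-0.0, -0.0, -1.0]]
ft_force: [0.8, -1.0, 0.4]
grip_width: 0.0343
gripper_force: 0.0
```

```bash
python3 -c "
from h import *
w=optics.get_image('wrist');s=optics.get_image('scene')
print(ribs(w,.0595))
for c in('wrist','scene'):
  for n in('filter0','lid_bar'): print(c,n,[(np.round(d['point'],3),round(d['score'],2)) for d in spotter.mark_of(n,c)])
go([.452,.231,.24],102)"
```

```text
[(538, -83, 58, 16, -4.9), (533, -167, 59, 13, -5.1)]
wrist filter0 [(array([ 0.533, -0.163,  0.008]), 0.93), (array([0.448, 0.232, 0.003]), 0.83), (array([ 0.542, -0.08 ,  0.011]), 0.64), (array([ 0.524, -0.252,  0.015]), 0.18)]
wrist lid_bar [(array([ 0.674, -0.216,  0.188]), 0.78), (array([0.525, 0.18 , 0.001]), 0.41)]
scene filter0 [(array([ 0.54 , -0.088,  0.012]), 0.84), (array([ 0.419,  0.43 , -0.004]), 0.74), (array([ 0.532, -0.167,  0.01 ]), 0.69), (array([0.452, 0.23 , 0.006]), 0.57), (array([ 0.673, -0.222,  0.187]), 0.51)]
scene lid_bar [(array([ 0.67 , -0.224,  0.187]), 0.91)]
shift [-11.63 -38.84  -0.13] turn -17.2 or 162.8 q6 65.7 q1 -29.5 pos [ 0.5328 -0.1663  0.238 ] t 23.0
```

Call:
move_arm --series "-11.6 -38.8 0 -17 -0.2;-11.6 -38.8 0 -17 -0.2;-11.6 -38.8 0 -17 -0.2;-11.6 -38.8 0 -17 -0.2;-11.6 -38.8 0 -17 -0.2;-11.6 -38.8 0 -17 -0.2;-11.6 -38.8 8 -17 -0.2;-11.6 -38.8 10 -17 -0.2"

```text
time_s: 24.0
position: [0.4508, 0.2315, 0.1362]
tool_rot: [[0.978, 0.207, -0.004], [0.207, -0.978, -0.001], [-0.004, 0.0, -1.0]]
ft_force: [0.7, 0.1, -0.6]
grip_width: 0.0341
gripper_force: 0.0
```

```bash
python3 -c "
from h import *
w=optics.get_image('wrist');w=optics.get_image('wrist');print(ribs(w))
print([(np.round(d['point'],3),round(d['score'],2)) for d in spotter.mark_of('filter0','wrist')])
go([.452,.231,.028],102)"
```

```text
[(454, 231, 60, 14, 11.5), (426, 419, 59, 33, 33.7)]
[(array([0.425, 0.432, 0.003]), 0.83), (array([0.45 , 0.233, 0.004]), 0.6)]
shift [ 0.13 -0.08 10.95] turn -0.1 or 179.9 q6 91.7 q1 13.6 pos [0.4515 0.2301 0.1375] t 24.15
```

Call:
move_arm --series "0.2 -0.05 5 0.4 -0.2;0.2 -0.05 9 0.4 -0.2;0.2 -0.05 10.95 0.4 -0.2;0.2 -0.05 10.95 0.4 -0.2;0.2 -0.05 10.95 0.4 -0.7;0.2 -0.05 10.95 0.4 -1;0.2 -0.05 10.95 0.4 -1;0.2 -0.05 10.95 0.4 -1"

```text
time_s: 25.15
position: [0.4558, 0.2313, 0.0317]
tool_rot: [[0.98, 0.198, 0.004], [0.198, -0.98, 0.001], [0.004, 0.0, -1.0]]
ft_force: [0.0, -1.2, 7.4]
grip_width: 0.0144
gripper_force: 60.8
```

Call:
move_arm --series "0 0 -1 0 -1;0 0 -3 0 -1;0 0 -6 0 -1;0 0 -10 0 -1;0 0 -12 0 -1;0 0 -12 0 -1"

```text
time_s: 25.9
position: [0.455, 0.2314, 0.1517]
tool_rot: [[0.98, 0.198, 0.004], [0.198, -0.98, 0.001], [0.004, -0.0, -1.0]]
ft_force: [-0.9, 1.0, -0.6]
grip_width: 0.0144
gripper_force: 59.7
```

```bash
python3 -c "
from h import *
w=optics.get_image('wrist');print(observe()['grip_width'],ribs(w,.166))
print([(np.round(d['point'],3),round(d['score'],2)) for d in spotter.mark_of('filter0','wrist')])
go([.5248,-.2496,.147],84.8)"
```

```text
0.01453109297815824 [(453, 231, 66, 17, 11.5), (471, 336, 31, 17, 33.8)]
[(array([0.42 , 0.429, 0.001]), 0.83), (array([0.45 , 0.235, 0.124]), 0.72)]
shift [-2.6  48.52  0.25] turn 16.6 or -163.4 q6 92.2 q1 13.6 pos [0.4541 0.2311 0.1495] t 26.0
```

Call:
move_arm --series "-0.3 6 0 2 -1;-0.6 12 0 4 -1;-1 18 0 6 -1;-1.3 24 0 8 -1;-1.7 30 0 10 -1;-2 36 0 12 -1;-2.3 42 0 14.5 -1;-2.5 48.5 0 16.6 -1"

```text
time_s: 27.0
position: [0.5253, -0.2483, 0.1485]
tool_rot: [[0.996, -0.092, -0.002], [-0.092, -0.996, 0.002], [-0.002, -0.001, -1.0]]
ft_force: [0.8, 0.5, -0.9]
grip_width: 0.0146
gripper_force: 59.7
```

```bash
python3 -c "
from h import *
w=optics.get_image('wrist');w=optics.get_image('wrist');w=optics.get_image('wrist');print(observe()['grip_width'],ribs(w,.166))
print([(np.round(d['point'],3),round(d['score'],2)) for d in spotter.mark_of('filter0','wrist')])
go([.5248,-.2496,.039],84.8)"
```

```text
0.014619381789684428 [(525, -252, 65, 16, -5.4), (564, -166, 32, 12, -5.7), (561, -209, 31, 8, -5.0)]
[(array([ 0.534, -0.167,  0.012]), 0.68), (array([ 0.517, -0.251,  0.123]), 0.62), (array([ 0.542, -0.082,  0.013]), 0.57)]
shift [ 0.02  0.27 10.92] turn -0.1 or 179.9 q6 58.4 q1 -36.9 pos [ 0.5251 -0.2471  0.1482] t 27.2
```

Call:
move_arm --series "0 0.1 2 0 -1;0 0.1 4 0 -1;0 0.1 6 0 -1;0 0.1 6.5 0 -1;0 0.1 6.5 0 -1;0 0.1 6.5 0 -1"

```text
time_s: 27.95
position: [0.526, -0.2475, 0.0856]
tool_rot: [[0.996, -0.09, 0.001], [-0.09, -0.996, -0.001], [0.001, 0.001, -1.0]]
ft_force: [0.1, 0.3, -1.4]
grip_width: 0.0146
gripper_force: 59.7
```

```bash
python3 -c "
from h import *
w=optics.get_image('wrist');print(observe()['grip_width'],ribs(w,.101),ribs(w,.0595))
print([(np.round(d['point'],3),round(d['score'],2)) for d in spotter.mark_of('filter0','wrist')])
go([.5248,-.2496,.039],84.8)"
```

```text
0.014815532473912017 [(524, -247, 66, 16, -5.1), (553, -128, 50, 18, -15.8), (549, -189, 47, 14, -8.5)] [(502, -245, 87, 21, -5.1), (541, -87, 66, 24, -15.8), (535, -168, 62, 18, -8.5)]
[(array([ 0.533, -0.167,  0.011]), 0.7), (array([ 0.519, -0.245,  0.062]), 0.67), (array([ 0.54 , -0.082,  0.012]), 0.58)]
shift [-0.09  0.2   4.65] turn 0.0 or -180.0 q6 58.3 q1 -36.9 pos [ 0.5259 -0.2477  0.0855] t 28.05
```

Call:
move_arm --series "0 0.2 0 0 -1;0 0.2 1 0 -1;0 0.2 2 0 -1;0 0.2 3 0 -1;0 0.2 3.8 0 -1;0 0.2 4.3 0 -1;0 0.2 4.5 0 -1;0 0.2 4.5 0 -1"

```text
time_s: 29.05
position: [0.5253, -0.2495, 0.0416]
tool_rot: [[0.996, -0.09, 0.0], [-0.09, -0.996, -0.001], [0.0, 0.001, -1.0]]
ft_force: [-7.6, 3.3, 15.8]
grip_width: 0.0146
gripper_force: 62.1
```

Call:
move_arm --series "0 0 0.05 0 -1;0 0 0.05 0 -0.5;0 0 0.05 0 -0.2;0 0 0.05 0 -0.2;0 0 -3 0 -0.2;0 0 -8 0 -0.2;0 0 -14 0 -0.2;0 0 -21 0 -0.2"

```text
time_s: 30.05
position: [0.5252, -0.2494, 0.244]
tool_rot: [[0.996, -0.09, -0.001], [-0.09, -0.996, 0.0], [-0.001, -0.0, -1.0]]
ft_force: [0.5, -0.9, -0.8]
grip_width: 0.0346
gripper_force: 0.0
```

```bash
python3 -c "
from h import *
w=optics.get_image('wrist');w=optics.get_image('wrist');s=optics.get_image('scene');t=optics.get_image('top')
print(ribs(w,.0595))
for c in('wrist','scene','top'):
  for n in('filter0','lid_bar'): print(c,n,[(np.round(d['point'],3),round(d['score'],2)) for d in spotter.mark_of(n,c)])
go([.671,-.2225,.275],-5.2)
cv2.imwrite('pics/w7.png',np.hstack([w['pixels'][:300,160:],cv2.resize(s['pixels'][80:290,120:420],None,fx=1.4286,fy=1.4286)[:300,:399]]))"
```

```text
[(523, -250, 58, 13, -5.2), (539, -88, 59, 23, -5.0), (533, -168, 58, 15, -5.4)]
wrist filter0 [(array([ 0.519, -0.249,  0.017]), 0.78), (array([ 0.541, -0.08 ,  0.014]), 0.65), (array([ 0.533, -0.168,  0.011]), 0.55)]
wrist lid_bar []
scene filter0 [(array([ 0.518, -0.251,  0.014]), 0.84), (array([ 0.54 , -0.088,  0.014]), 0.65), (array([ 0.417,  0.43 , -0.004]), 0.63), (array([ 0.564, -0.5  ,  0.003]), 0.25)]
scene lid_bar [(array([ 0.671, -0.223,  0.187]), 0.77)]
top filter0 [(array([ 0.534, -0.166,  0.018]), 0.94), (array([ 0.42 ,  0.428, -0.   ]), 0.81), (array([ 0.54 , -0.082,  0.014]), 0.78), (array([ 0.521, -0.251,  0.015]), 0.56)]
top lid_bar [(array([ 0.668, -0.225,  0.184]), 0.66)]
shift [14.26 -4.01 -3.41] turn -90.0 or 90.0 q6 58.1 q1 -37.1 pos [ 0.5253 -0.2495  0.2412] t 30.55
```

View pics/w7.png

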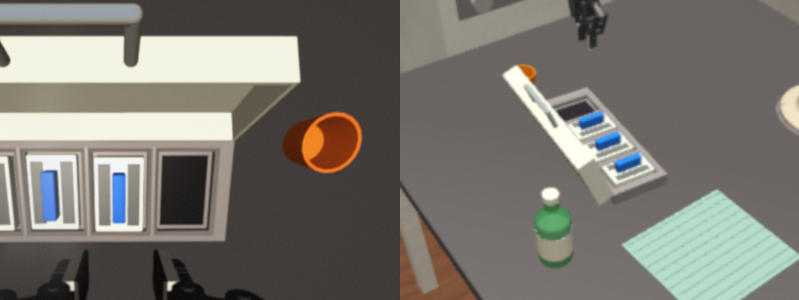

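```bash
python3 -c "
from h import *
w=optics.get_image('wrist');s=optics.get_image('scene')
a=w['pixels'].copy();b=s['pixels'].copy()
for im,p in((w,a),(s,b)):
  for k in range(4):
    for z in(.034,):
      P=place(box(-.048,.048,-.031,.031,z,z)[[0,2,6,4]]+[0,(k-1.5)*.084,0],.5286,-.2078,np.radians(-5.22))
      print(k,np.round(proj(im,P)).tolist())
      if k: cv2.polylines(p,[np.int32(np.round(proj(im,P)*16))],True,(0,0,255),1,shift=4)
c=cv2.resize(a[130:260,150:400],None,fx=3.2,fy=3.2,interpolation=cv2.INTER_CUBIC)
cv2.imwrite('pics/w8.png',c)"
```

```text
0 [[371.0, 229.0], [322.0, 229.0], [326.0, 151.0], [378.0, 151.0]]
1 [[305.0, 228.0], [256.0, 228.0], [254.0, 151.0], [307.0, 151.0]]
2 [[239.0, 228.0], [190.0, 228.0], [183.0, 151.0], [236.0, 151.0]]
3 [[172.0, 228.0], [124.0, 228.0], [112.0, 151.0], [165.0, 151.0]]
0 [[250.0, 145.0], [258.0, 154.0], [233.0, 163.0], [225.0, 153.0]]
1 [[262.0, 158.0], [271.0, 168.0], [245.0, 177.0], [236.0, 167.0]]
2 [[274.0, 172.0], [284.0, 182.0], [257.0, 192.0], [248.0, 181.0]]
3 [[287.0, 186.0], [298.0, 198.0], [271.0, 208.0], [261.0, 196.0]]
```

View pics/w8.png

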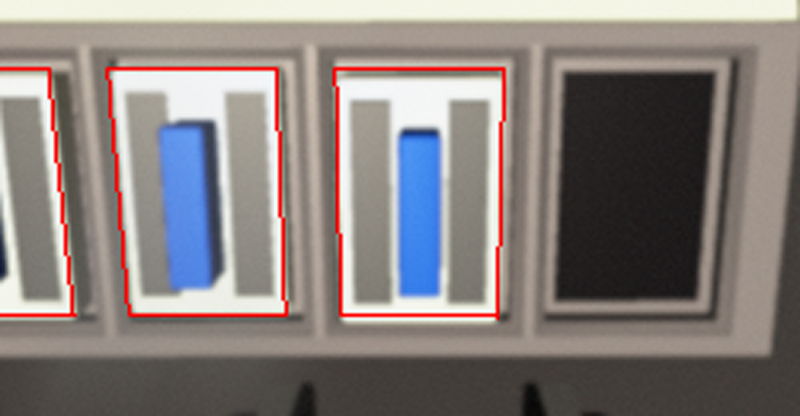

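All three filters lie flat in pockets 1–3; the last one is about 2 mm forward, within clearance. Now back to the bar.

Call:
move_arm --series "0 0 -3.5 -10 -0.1;14.2 -4 -3.5 -90 -0.1;14.2 -4 -3.5 -90 -0.1;14.2 -4 -3.5 -90 -0.1;14.2 -4 -3.5 -90 -0.1;14.2 -4 -3.5 -90 -0.1;14.2 -4 -3.5 -90 -0.1;14.2 -4 -3.5 -90 -0.1"

```text
time_s: 31.65
position: [0.6705, -0.2226, 0.2768]
tool_rot: [[0.167, 0.986, -0.001], [0.986, -0.167, 0.0], [0.0, -0.001, -1.0]]
ft_force: [0.3, 0.4, 0.1]
grip_width: 0.0384
gripper_force: 0.0
```

Call:
move_arm --series "0 0 0 -9 -0.1;0 0 0 -9 -0.1;0 0 0 -9 -0.1;0 0 0 -9 -0.1"

```text
time_s: 32.15
position: [0.6705, -0.2226, 0.2772]
tool_rot: [[0.019, 1.0, -0.0], [1.0, -0.019, 0.0], [0.0, -0.0, -1.0]]
ft_force: [-0.4, -0.1, -0.1]
grip_width: 0.0384
gripper_force: 0.0
```

```bash
python3 -c "
from h import *
w=optics.get_image('wrist')
print([(np.round(d['point'],3),round(d['score'],2)) for d in spotter.mark_of('lid_bar','wrist')])
print(proj(w,[[.671,-.2225,.188]]))
go([.671,-.2225,.175],-5.2)
cv2.imwrite('pics/w9.png',w['pixels'])"
```

```text
[(array([ 0.674, -0.219,  0.187]), 0.72)]
[[281.25459089 217.96946219]]
shift [1.000e-02 5.000e-02 1.023e+01] turn 4.2 or -175.8 q6 -26.9 q1 -27.9 pos [ 0.6705 -0.2226  0.2773] t 32.25
```

View pics/w9.png

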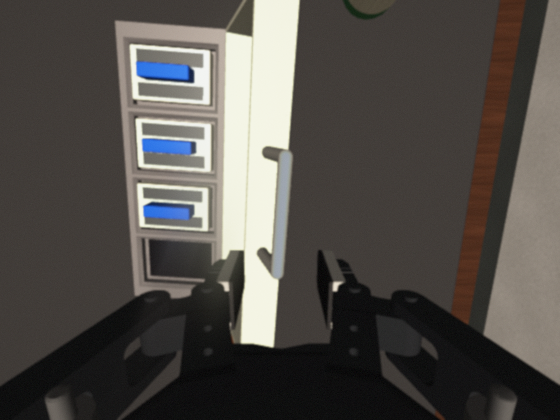

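The bar is between the fingers at about (283,215). I descend and pinch.

Call:
move_arm --series "0 0 5 4.3 -0.1;0 0 9 4.3 -0.1;0 0 10.3 4.3 -0.1;0 0 10.3 4.3 -0.1;0 0 10.3 4.3 -0.6;0 0 10.3 4.3 -1;0 0 10.3 4.3 -1;0 0 10.3 4.3 -1"

```text
time_s: 33.25
position: [0.6711, -0.2229, 0.1763]
tool_rot: [[0.092, 0.996, 0.003], [0.996, -0.092, -0.002], [-0.001, 0.003, -1.0]]
ft_force: [0.7, 0.6, 5.4]
grip_width: 0.0096
gripper_force: 58.7
```

Call:
move_arm --series "0 -1.41 -0.61 0 -1;0 -2.87 -1.09 0 -1;0 -4.36 -1.45 0 -1;0 -5.88 -1.67 0 -1;0 -7.41 -1.76 0 -1;0 -8.94 -1.72 0 -1;0 -8.94 -1.72 0 -1;0 -8.94 -1.72 0 -1"

```text
time_s: 34.25
position: [0.5826, -0.2151, 0.1963]
tool_rot: [[0.092, 0.996, 0.007], [0.996, -0.092, -0.005], [-0.004, 0.008, -1.0]]
ft_force: [-4.3, 1.0, 20.8]
grip_width: 0.0099
gripper_force: 63.1
```

Call:
move_arm --series "0 -1.53 0 0 -1;0 -3.03 0.29 0 -1;0 -4.5 0.73 0 -1;0 -5.93 1.29 0 -1;0 -7.3 1.98 0 -1;0 -8.61 2.79 0 -1;0 -9.84 3.7 0 -1;0 -9.84 3.7 0 -1"

```text
time_s: 35.25
position: [0.4826, -0.2061, 0.1553]
tool_rot: [[0.092, 0.996, -0.0], [0.996, -0.092, -0.002], [-0.002, -0.0, -1.0]]
ft_force: [-5.9, -3.0, 2.6]
grip_width: 0.0096
gripper_force: 65.2
```

```bash
python3 -c "
from h import *
s=observe();print(s['ft_force'],s['position'],s['grip_width'])
im=optics.get_image('scene')
print([(np.round(d['point'],3),round(d['score'],2)) for d in spotter.mark_of('lid_bar','scene')])
h=np.array([.5286,-.2078])+.065*np.array([np.cos(.091),-np.sin(.091)])
d=(s['position'][:2]-h)@[np.cos(.091),-np.sin(.091)]
for zo in(.013,.016): z=s['position'][2]+zo-.03; print(np.degrees(np.arctan2(z,-d))-5.87,np.hypot(d,z))
for v in (.13,.131): pass
"
```

```text
[-5.90805108 -3.04575856  2.58509974] [ 0.48264412 -0.20613092  0.155281  ] 0.009600832899830916
[(array([ 0.485, -0.207,  0.167]), 0.64)]
45.39634116504524 0.17726901662141953
45.995119868910486 0.17961901410110717
```

Call:
move_arm --series "0 0 0 0 -0.7;0 0 0 0 -0.4;0 0 0 0 -0.3;0 0 0 0 -0.3;0 0 -3 0 -0.3;0 0 -8 0 -0.3;0 0 -13 0 -0.3;0 -5 -15 0 -0.3"

```text
time_s: 36.35
position: [0.435, -0.2014, 0.3068]
tool_rot: [[0.09, 0.996, 0.004], [0.996, -0.09, -0.003], [-0.002, 0.004, -1.0]]
ft_force: [-1.0, -0.6, -0.5]
grip_width: 0.0295
gripper_force: 0.0
```

Call:
move_arm --series "-5 -8 0 0 -0.3;5 -8 0 0 -0.3;15 -8 0 0 -0.3;20 -8 0 0 -0.3;20 -8 0 0 -0.3;20 -8 0 0 -0.3;20 -8 0 0 -0.3"

```text
time_s: 37.22
position: [0.3725, 0.0055, 0.3045]
tool_rot: [[0.091, 0.996, 0.0], [0.996, -0.091, -0.0], [-0.0, 0.0, -1.0]]
ft_force: [-0.1, 0.3, -0.1]
grip_width: 0.0299
gripper_force: 0.0
```

```bash
python3 -c "
from h import *
im=optics.get_image('scene');t=optics.get_image('top');print(observe()['ft_force'])
for c in('scene','top'):
 for n in('lid_bar','filter0','bottle','plant','dosing_cup'): print(c,n,[(np.round(d['point'],3),round(d['score'],2)) for d in spotter.mark_of(n,c)])
cv2.imwrite('pics/f.png',np.hstack([cv2.resize(im['pixels'],None,fx=.7,fy=.7),cv2.resize(t['pixels'],None,fx=.7,fy=.7)]))
"
```

```text
[ 0.67134193  0.07317852 -0.59101494]
scene lid_bar []
scene filter0 [(array([ 0.54 , -0.086,  0.013]), 0.73), (array([ 0.562, -0.499,  0.004]), 0.68), (array([ 0.419,  0.43 , -0.002]), 0.67)]
scene bottle [(array([ 0.784,  0.013, -0.002]), 0.96)]
scene plant [(array([0.575, 0.495, 0.001]), 0.77)]
scene dosing_cup [(array([ 0.563, -0.504,  0.001]), 0.65)]
top lid_bar [(array([ 0.48 , -0.204,  0.165]), 0.65)]
top filter0 [(array([ 0.54 , -0.083,  0.016]), 0.7), (array([ 0.533, -0.166,  0.016]), 0.65), (array([ 0.422,  0.428, -0.006]), 0.64), (array([ 0.52 , -0.253,  0.014]), 0.53)]
top bottle [(array([0.781, 0.017, 0.001]), 0.55)]
top plant [(array([ 0.579,  0.497, -0.002]), 0.74), (array([0.782, 0.016, 0.001]), 0.56)]
top dosing_cup [(array([ 0.565, -0.505,  0.001]), 0.66)]
```

View pics/f.png

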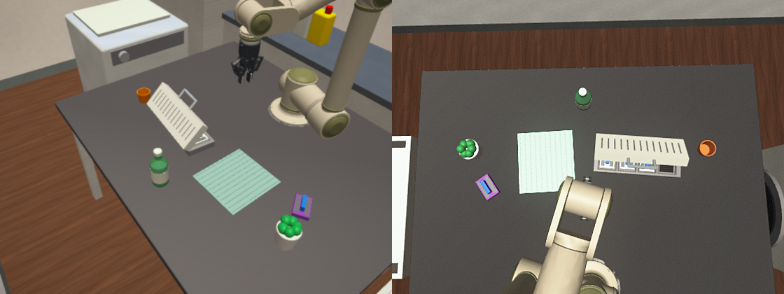

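The lid stands at about 45° with its bar at z 0.165, the three filters are still seated, and the bottle, cup and plant have not moved. The arm touches nothing, so I hand in.

```bash
python3 -c "
from rig import order
print(order.close_job())"
```

```text
the job is handed in; nothing more can be done
None
```

I raised the lid to about 110°, seated all three filters rib up in pockets 1–3, brought the lid back to about 45°, left the bottle, cup and plant unmoved, and handed the job in at about 37 s with no verdict returned; the filter in pocket 1 sits about 2 mm forward of centre.

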